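# Make up the espresso and hand-brew kits

## Robot

A 6-joint arm with a two-finger parallel gripper is mounted at the origin on a cart in front of the work surface, level with it; the furniture and walls round the work are solid. World frame = base frame: x ahead of the robot, y to its left, z up, the work surface at z = 0. Lengths are in mm, angles in rad, forces in N, time in s.
With the tool pointing down it reaches from about 375 to 975 mm from the base axis. Payload 3.8 kg.
Tool frame: the origin (TCP) lies between the finger pads; the fingertips stand finger_overhang ahead of it and the grasp point (between the pads) lies 3 mm ahead of it (finger_overhang is the distance from the TCP to the fingertips, in mm); z points along the fingers, y is the line along which they close (so a half turn about z gives the same grasp; the last joint's range is limited). The gripper opens to 85 mm and grips with 20 to 120 N. Pads are 22 mm wide; open, the fingers measure 114 mm over their backs; the gripper's body (76 mm by 85 mm) begins 54 mm behind the grasp point. The pads swing forward as they close: fully open they stand 13 mm farther back than shut.
Start: joints at [-1.271, 0.264, 1.604, -0, 1.274, -0.037], TCP at [223.061, -637.073, 253.28] pointing down, gripper open.
Joint ranges: [-2.63, 2.63], [-0.94, 2.18], [0.31, 2.57], [-1.31, 4.45], [0, 2.66], [-2.55, 2.55]. Speed limits (rad/s): [2.57, 2.57, 3.14, 3.14, 3.14, 3.14].

## Interface

Orientations are given as a unit quaternion [w, x, y, z].
In Python, from cell import get_state, camera, calibration, finish_job, finger_overhang gives the robot as it stands. The module is installed in compiled form; this text tells all that it offers.
- The arm moves only by the tool servo_tool, never from a script. Its argument "increments" is a list of rows, each a list of 4 numbers: the shift along the tool's x, y, z in mm, then the turn about the tool's z in rad. A call has 1 to 12 rows; each row is the pose to reach, as a shift and turn from the pose commanded when the call began, along the tool's axes at that moment; what a row does not reach only later rows make up. A row lasts 1/8 s, in which the tool goes at most 62.5 mm and 10.7 degrees, less where a joint would pass 70% of its speed; a pose out of reach is approached as far as the arm can. A call with a gripper value outside its range is refused whole. "fingers" is the closure, from 0 (fully open) to 1 (shut), set as the call begins (left out, the last holds). The fingers move at their own pace and stop on an object; "grip_force" is the grip in N (left out, the last holds). Time passes only in rows, so rows that repeat a pose let the fingers close. It gives the time, the measured TCP pose, the force, the opening and the grip force at its end, in the units of the state.
- get_state(): the state, without advancing time (a new reading comes with each control period).
- camera(name): name is "scene" or "top"; returns the picture (480x640x3 uint8, red, green, blue); there is no depth.
- calibration(name): a dict with "fx", "fy", "cx", "cy" (pixels), "distortion" ([k1, k2, p1, p2, k3] as OpenCV has them; the pictures are not rectified), "cam_to_world" (4x4, takes a point from camera to world coordinates). Camera axes: x right, y down, z forward; pixel columns grow to the right and rows downward; lengths in mm; the calibration is good to about 2 mm. A picture is of the moment at which its call begins. calibration takes no time and is no camera call.
- finish_job(): hands the job in; it is judged then, once.
The state is a dict: "time": time; "joint_pos": joint angles; "joint_velocities": joint speeds; "tau": joint torques, N m; "eef_pos": TCP position; "orientation": TCP orientation; "ft_force": force on the tool from outside, world axes, zero at the start; "moment": the same for the moment, N m; "gripper_width": finger opening in mm; "grasp_force": force on a finger pad.
Only numpy, scipy, OpenCV 4.12 (cv2) and the standard library are available. Lean on these libraries where they do the work, as an engineer would, in place of code of your own. Each camera call takes 0.05 s, during which the arm holds its last target. There are 200 camera calls.

## Task

Make up the two barista kits on the trays before opening. Espresso kit, on the wooden tray: stand the tamper on the middle of the round cork mat and the steel dosing cup on the middle of the square white mat. Hand-brew kit, on the blue tray: stand the hand mill on the middle of the round cork mat and lay the purple brush flat, bristles down, on the middle of the square white mat; leave the teal cup and the tart where they are.

Things in the scene. Friction and masses are not known exactly. Their poses are not given: they have to be found in the camera images.
- tamper_center (a point): Loose coffee tamper: brown wooden handle on a steel foot, 82 mm tall, 0.42 kg. Foot 56 mm across and 18 mm high; handle round, 34 mm at its widest, from 26 to 82 mm above the underside: grip it there, e.g. 55 mm up. Point: on its axis, half-way up (41 mm above its underside). Starts upright on one of two flat grey boards (230x130 mm, top 26 mm above the counter), two tools to a board, 110 mm apart along x, in any arrangement.
- dosing_cup_center (a point): Open steel dosing cup, loose, round, no handle, 59 mm across, 57 mm tall, 0.11 kg. Grip across the outside, e.g. 38 mm up. Point: on its axis, half-way up (28.5 mm above its underside). Starts upright on one of two flat grey boards (230x130 mm, top 26 mm above the counter), two tools to a board, 110 mm apart along x, in any arrangement.
- mill_center (a point): Slim steel hand coffee mill with a black band, loose, a round upright cylinder 50 mm across and 148 mm tall, 0.46 kg. Grip round the body near the top, e.g. 108 mm up (lower, the palm may meet the top). Point: on its axis, half-way up (74 mm above its underside). Starts upright on one of two flat grey boards (230x130 mm, top 26 mm above the counter), two tools to a board, 110 mm apart along x, in any arrangement.
- brush_center (a point): Small purple brush, loose, lying flat bristles down: 30 mm wide (along its x), 86 mm long (along its y), 22 mm high, 0.07 kg. Grip across its 30 mm width. Point: its centre, 11 mm above its underside, z up. Starts flat on one of two flat grey boards (230x130 mm, top 26 mm above the counter), two tools to a board, 110 mm apart along x, in any arrangement.
- wood_tray_disc: Round cork mat, 80 mm across, 3 mm thick, on the light wooden tray. Fixed. Origin: centre of its underside, 26 mm above the counter (the tray stands on feet); its top is at 29 mm. Wooden tray (230 mm long, about along world x, 130 mm wide, top of rim at 33 mm); a square white mat lies 110 mm from it along the tray, nearer or farther. Axes turn with the tray: x along its length.
- wood_tray_pad: Square white mat, 90x90 mm, 3 mm thick, on the light wooden tray. Fixed. Origin: centre of its underside, 26 mm above the counter (the tray stands on feet); its top is at 29 mm. Wooden tray (230 mm long, about along world x, 130 mm wide, top of rim at 33 mm); a round cork mat lies 110 mm from it along the tray, nearer or farther. Axes turn with the tray: x along its length.
- blue_tray_disc: Round cork mat, 80 mm across, 3 mm thick, on the blue tray. Fixed. Origin: centre of its underside, 26 mm above the counter (the tray stands on feet); its top is at 29 mm. Blue tray (230 mm long, about along world x, 130 mm wide, top of rim at 33 mm); a square white mat lies 110 mm from it along the tray, nearer or farther. Axes turn with the tray: x along its length.
- blue_tray_pad: Square white mat, 90x90 mm, 3 mm thick, on the blue tray. Fixed. Origin: centre of its underside, 26 mm above the counter (the tray stands on feet); its top is at 29 mm. Blue tray (230 mm long, about along world x, 130 mm wide, top of rim at 33 mm); a round cork mat lies 110 mm from it along the tray, nearer or farther. Axes turn with the tray: x along its length.
- teal_cup_center (a point): Bystander, not to be moved: dark teal espresso cup with a handle, 64x88x50 mm, standing on the counter to the left of the trays and boards. Point: its middle, 25 mm up. A tall grinder (x over 0.54, y over 0.43) stands behind it.
- tart_center (a point): Bystander, not to be moved: custard tart, yellow filling, 66 mm across, 25 mm high, on the counter in the gap between the trays and boards. Point: its middle, 12.5 mm up. Behind it rises the black tower of the brewer (front at x = 0.63, y from -0.10 to -0.15, 0.52 m high): pass it close to the base.
Mind the look-alikes: they are no part of the job. Leave any pink or red look-alike of the part that bears tamper_center alone.

How it is judged (in metres and radians):
At the end, for the whole second after the job is handed in: Tamper (cork mat) and dosing cup (white mat) upright on the wooden tray; mill (cork mat) upright and brush (white mat) flat, bristles down, on the blue tray; each within 15 mm of its mat's centre, resting on it (height within 6 mm), tilt under 0.15 rad and at rest (horizontal distance between tamper_center and wood_tray_disc below 0.015 m and z of tamper_center in the frame of wood_tray_disc between 0.038 and 0.05 m and angle between each of tamper_center, dosing_cup_center, mill_center, brush_center's own z axis and vertical below 0.15 rad and linear speed of each of tamper, dosing_cup, mill, brush below 0.02 m/s and horizontal distance between dosing_cup_center and wood_tray_pad below 0.015 m and z of dosing_cup_center in the frame of wood_tray_pad between 0.0255 and 0.0375 m and horizontal distance between mill_center and blue_tray_disc below 0.015 m and z of mill_center in the frame of blue_tray_disc between 0.071 and 0.083 m and horizontal distance between brush_center and blue_tray_pad below 0.015 m and z of brush_center in the frame of blue_tray_pad between 0.008 and 0.02 m); the robot touches nothing.
It fails at once if the teal cup is shifted by more than 30 mm (distance of teal_cup_center from where it was at the start of the episode above 0.03 m).
It fails at once if the tart is shifted by more than 30 mm (distance of tart_center from where it was at the start of the episode above 0.03 m).
It also fails if it takes over 115 s, if anything falls off the work surface, if the arm or the gripper's body presses on something with over 40 N, if the wrist force passes 120 N, or if a joint passes its speed limit or range.

## Working session

There is one attempt and no reset: what is moved stays moved. The work goes in short steps, Python scripts to look and compute and a tool call to move; the robot and the scene stay as the last step left them, time stands still between calls to the robot, and variables do not carry over. Pictures are saved under pics/ and viewed, at most 14 in all, crops included, and the job is handed in when it is done.

Besides the shell and the picture viewer there is one more tool, called after ">>>" as name(argument=value, ...), one argument or row to a line, values as JSON. servo_tool: Moves the arm, as the interface text tells. Its arguments: {"type":"object","properties":{"increments":{"type":"array","items":{"type":"array","items":{"type":"number"}}},"fingers":{"type":"number"},"grip_force":{"type":"number"}},"required":["increments"]}

```bash
mkdir -p pics
python3 - <<'E'
from cell import *
import cv2
s=get_state();print({k:s[k] for k in("time","eef_pos","orientation","gripper_width")},finger_overhang)
for n in("scene","top"):
    c=calibration(n);print(n,c)
    cv2.imwrite(f"pics/{n}0.png",camera(n)[:,:,::-1])
E
```

```text
{'time': 0.0, 'eef_pos': array([ 222.85608937, -636.41616054,  251.97114656]), 'orientation': array([-1.10621197e-03,  9.85856919e-01,  1.67585466e-01, -1.49860842e-04]), 'gripper_width': 85.7075538527007} 22.0
scene {'fx': 525.8841979781984, 'fy': 525.8841979781984, 'cx': 311.0566428507106, 'cy': 237.74054081546765, 'distortion': array([-0.03242909,  0.        ,  0.        ,  0.        ,  0.        ]), 'cam_to_world': array([[-5.50877679e-01, -6.00441957e-01,  5.79657864e-01,
        -2.23422007e+02],
       [-8.34559359e-01,  4.01864665e-01, -3.76849396e-01,
         6.23264879e+02],
       [-6.66782447e-03, -6.91356816e-01, -7.22482728e-01,
         1.10408855e+03],
       [ 0.00000000e+00,  0.00000000e+00,  0.00000000e+00,
         1.00000000e+00]])}
top {'fx': 433.9168327046346, 'fy': 433.9168327046346, 'cx': 314.37669338206155, 'cy': 237.48958346035923, 'distortion': array([-0.07252188,  0.        ,  0.        ,  0.        ,  0.        ]), 'cam_to_world': array([[ 7.12732349e-03, -9.88882848e-01,  1.48525805e-01,
         4.03642510e+02],
       [-9.99655310e-01, -3.29290178e-03,  2.60464683e-02,
         7.36783435e+01],
       [-2.52678248e-02, -1.48660252e-01, -9.88565459e-01,
         1.06737457e+03],
       [ 0.00000000e+00,  0.00000000e+00,  0.00000000e+00,
         1.00000000e+00]])}
```

View pics/top0.png

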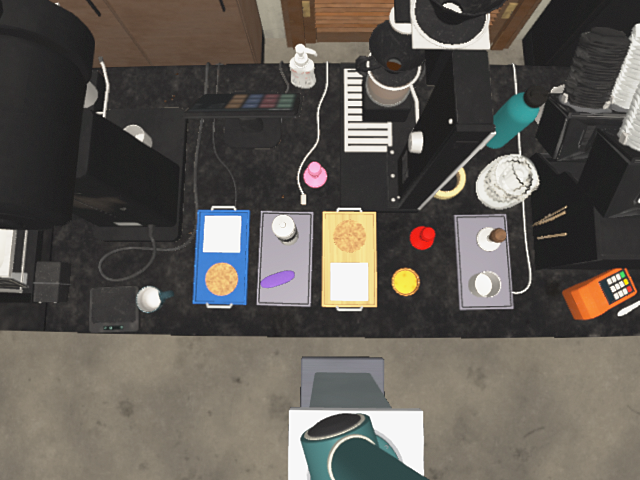

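View pics/scene0.png

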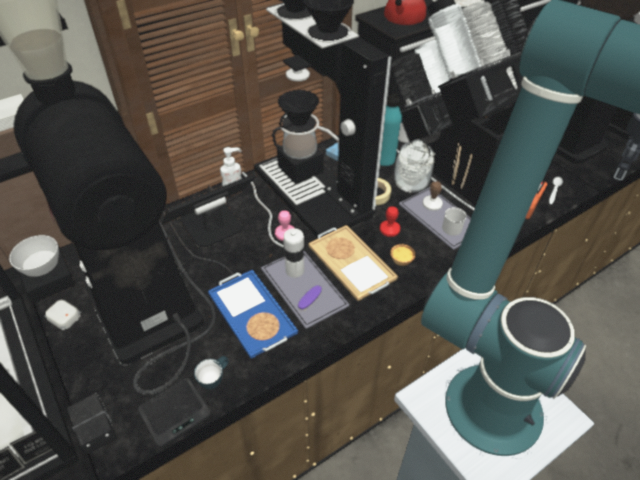

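```bash
cat > h.py <<'E'
import numpy as np, cv2
from cell import *
def ray(n,uv):
    c=calibration(n);K=np.array([[c["fx"],0,c["cx"]],[0,c["fy"],c["cy"]],[0,0,1]])
    p=cv2.undistortPoints(np.array(uv,float).reshape(-1,1,2),K,c["distortion"]).reshape(-1,2)
    T=c["cam_to_world"];return T[:3,3],np.c_[p,np.ones(len(p))]@T[:3,:3].T
def p2w(n,uv,z):
    o,d=ray(n,uv);return o+d*((z-o[2])/d[:,2])[:,None]
def w2p(n,P):
    c=calibration(n);K=np.array([[c["fx"],0,c["cx"]],[0,c["fy"],c["cy"]],[0,0,1]])
    M=np.linalg.inv(c["cam_to_world"])
    return cv2.projectPoints(np.array(P,float).reshape(-1,1,3),cv2.Rodrigues(M[:3,:3])[0],M[:3,3],K,c["distortion"])[0].reshape(-1,2)
def blob(img,lo,hi,box):
    x0,y0,x1,y1=box;h=cv2.cvtColor(img[y0:y1,x0:x1],cv2.COLOR_RGB2HSV)
    m=cv2.inRange(h,lo,hi);n,l,s,c=cv2.connectedComponentsWithStats(m)
    i=1+np.argmax(s[1:,4]);return c[i]+[x0,y0],s[i,4],(l==i)
E
cat > m.py <<'E'
from h import *
top=cv2.imread("pics/top0.png")[:,:,::-1].copy();sc=cv2.imread("pics/scene0.png")[:,:,::-1].copy()
W=((0,0,190),(180,50,255));C=((5,50,100),(20,170,240));P=((125,80,80),(150,255,255));
for nm,im,n,cl,box,z in[("bpad",top,"top",W,(198,212,246,260),29),("bdisc",top,"top",C,(200,258,245,300),29),
 ("wpad",top,"top",W,(326,255,374,303),29),("wdisc",top,"top",C,(328,214,372,254),29),
 ("brush",top,"top",P,(255,260,305,300),44),
 ("bpad",sc,"scene",W,(212,270,270,322),29),("bdisc",sc,"scene",C,(240,308,285,345),29),
 ("wpad",sc,"scene",W,(335,250,390,300),29),("wdisc",sc,"scene",C,(322,230,360,262),29),("brush",sc,"scene",P,(290,280,330,315),40)]:
    c,a,m=blob(im,*cl,box);w=p2w(n,c,z)[0]
    q=p2w(n,(np.argwhere(m)[:,::-1]+box[:2]),z)[:,:2];r=cv2.minAreaRect(q.astype(np.float32))
    print(nm,n,c.round(1),a,w.round(1),"rect",np.round(r[0],1),np.round(r[1],1),round(r[2],1))
a=cv2.resize(top[205:312,190:385],None,fx=4,fy=4,interpolation=cv2.INTER_CUBIC)
cv2.imwrite("pics/cropA.png",a[:,:,::-1])
b=cv2.resize(top[205:312,445:525],None,fx=5,fy=5,interpolation=cv2.INTER_CUBIC)
d=cv2.resize(sc[180:255,395:475],None,fx=5,fy=5,interpolation=cv2.INTER_CUBIC)
d=np.vstack([d,np.zeros((b.shape[0]-d.shape[0],400,3),np.uint8)])
cv2.imwrite("pics/cropB.png",np.hstack([b,d])[:,:,::-1])
E
python3 m.py
```

```text
bpad top [221.9 233.8] 1337 [568.  327.3  29. ] rect [567.8 327.8] [89.1 90.9] 0.0
bdisc top [220.9 279.2] 546 [457.3 325.6  29. ] rect [458.3 324.8] [73.3 77.2] 34.4
wpad top [348.5 281.5] 1443 [453.9  18.9  29. ] rect [454.1  18.7] [88.  88.7] 0.2
wdisc top [348.8 235.9] 600 [563.9  17.7  29. ] rect [564.6  17.1] [76.3 79.1] 71.8
brush top [277.  278.9] 367 [458.4 188.1  44. ] rect [458.5 188. ] [27.7 82.9] 18.8
bpad scene [240.3 296.7] 1019 [565.6 328.3  29. ] rect [567.2 327.4] [91.1 93.2] 89.7
bdisc scene [262.5 326. ] 668 [456.2 325.3  29. ] rect [456.8 325.1] [77.1 74.5] 7.6
wpad scene [363.8 273.2] 963 [452.3  18.   29. ] rect [453.5  17.6] [94.2 93.8] 0.1
wdisc scene [338.6 246.3] 692 [569.   16.8  29. ] rect [569.8  14.2] [ 83.4 122.4] 72.0
brush scene [309.3 296.9] 261 [460.  185.9  40. ] rect [460.8 185. ] [27.9 83.3] 17.6
```

View pics/cropA.png

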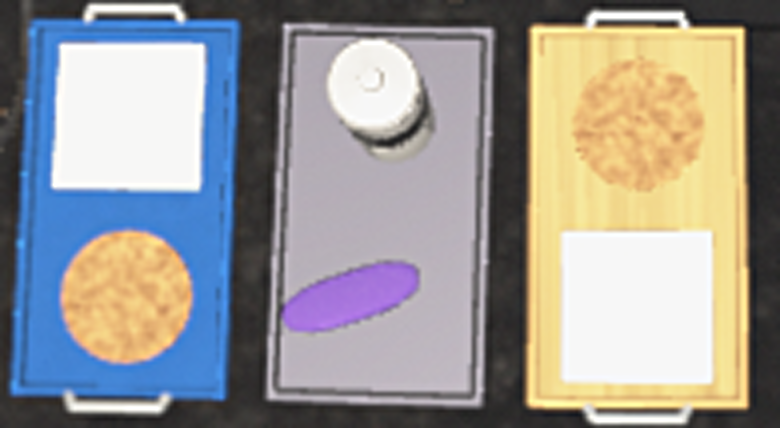

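View pics/cropB.png

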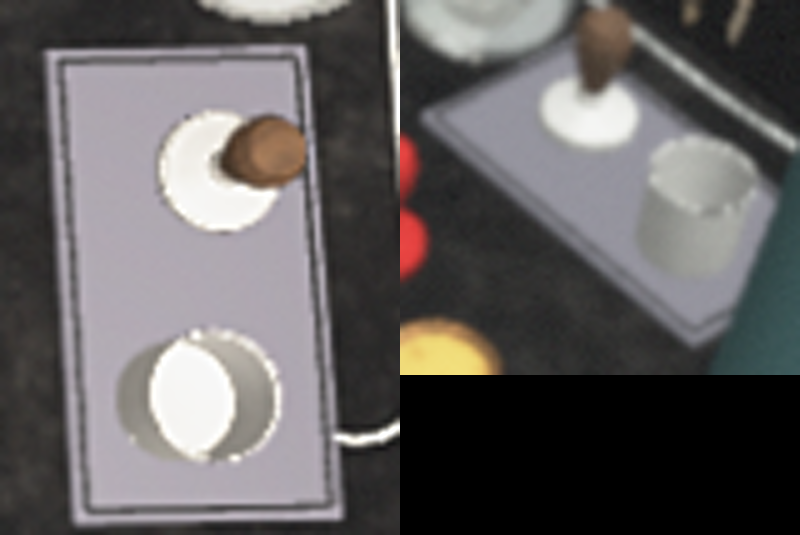

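Crop A: blue tray has the pad at the back and the disc in front; the mill top knob is at about (282.7,224.5). Crop B: tamper foot centre is at about (488.6,239) and cup rim centre at (488,284). I'll triangulate these next.

```bash
cat >> m.py <<'E'
print('----')
u=lambda x,y,f,x0,y0:((x+.5)/f-.5+x0,(y+.5)/f-.5+y0)
for nm,n,px,z in[("tfoot","top",u(218,170,5,445,205),44),("tfoot","scene",u(189,108,5,395,180),44),("thandle","top",u(272,150,5,445,205),106),("thandle","scene",u(205,30,5,395,180),100),
 ("cup","top",u(215.5,395,5,445,205),83),("cup","scene",u(302,174,5,395,180),83),
 ("mill","top",u(371,80,4,190,205),176),
 ("tart","top",(405,282),25),("red","top",(423,238),60)]:
    print(nm,n,np.round(px,1),p2w(n,[px],z)[0].round(1))
for b,im,n,z in[((266,205,310,245),top,"top",174),((278,225,310,245),sc,"scene",174)]:
    c,a,m=blob(im,(0,0,170),(180,40,255),b);ys,xs=np.nonzero(m);print("millblob",n,xs.min()+b[0],xs.max()+b[0],ys.min()+b[1],ys.max()+b[1],c)
a=cv2.resize(sc[215:335,250:330],None,fx=5,fy=5,interpolation=cv2.INTER_CUBIC)
# overlay mill guess
for P in[(568,195)]:
    for z in(26,174):
        t=np.linspace(0,6.28,40);q=w2p("scene",np.c_[P[0]+25*np.cos(t),P[1]+25*np.sin(t),0*t+z])
        cv2.polylines(a,[np.int32((q-[250,215]+.5)*5)],1,(255,0,0))
b=cv2.resize(top[205:312,245:315],None,fx=5,fy=5,interpolation=cv2.INTER_CUBIC)
for z in(26,174):
    q=w2p("top",np.c_[P[0]+25*np.cos(t),P[1]+25*np.sin(t),0*t+z]);cv2.polylines(b,[np.int32((q-[245,205]+.5)*5)],1,(255,0,0))
b=np.vstack([b,np.zeros((600-b.shape[0],b.shape[1],3),np.uint8)])
cv2.imwrite("pics/cropC.png",np.hstack([a,b])[:,:,::-1])
E
python3 m.py | sed -n '/----/,$p'
```

```text
----
tfoot top [488.2 238.6] [ 556.1 -314.7   44. ]
tfoot scene [432.4 201.2] [ 551.5 -314.3   44. ]
thandle top [499.  234.6] [ 556.  -316.4  106. ]
thandle scene [435.6 185.6] [ 555.8 -318.7  100. ]
cup top [487.7 283.6] [ 447.3 -293.7   83. ]
cup scene [455.  214.4] [ 446.8 -295.    83. ]
mill top [282.4 224.6] [564.6 164.3 176. ]
tart top [405 282] [ 453.4 -116.3   25. ]
red top [423 238] [ 554.6 -154.5   60. ]
millblob top 266 309 214 244 [286.85361702 228.50638298]
millblob scene 284 303 228 244 [293.30451128 236.48120301]
```

View pics/cropC.png

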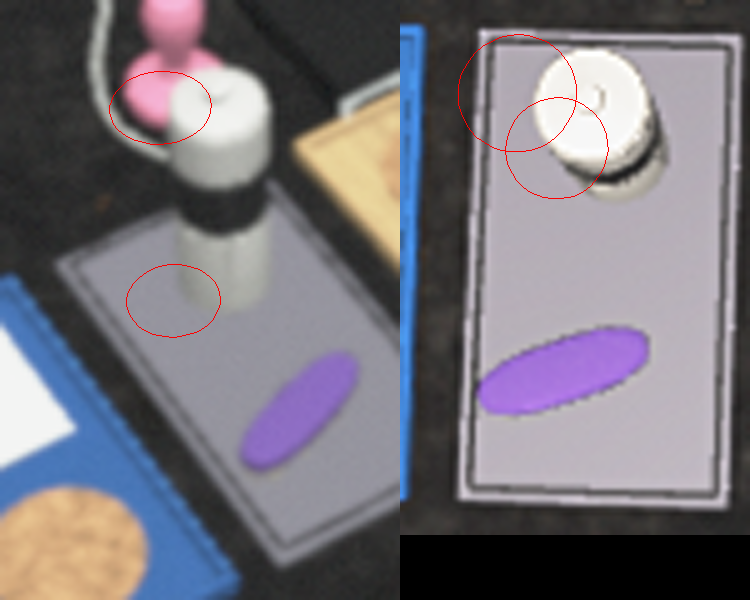

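>>> servo_tool(
  increments=[
    [50,-38,0,0.05],
    [100,-77,0,0.1],
    [150,-115,10,0.16],
    [200,-154,30,0.2],
    [250,-192,50,0.26],
    [290,-223,75,0.3],
    [315,-242,90,0.337],
    [324.7,-249.7,100,0.337],
    [324.7,-249.7,100,0.337],
    [324.7,-249.7,100,0.337],
    [324.7,-249.7,100,0.337],
    [324.7,-249.7,100,0.337],
  ],
  fingers=0,
  grip_force=25,
)

```text
time: 1.6
eef_pos: [446.9, -295.1, 153.9]
orientation: [0.0, 1.0, -0.001, 0.0]
ft_force: [-0.3, 0.9, 0.4]
gripper_width: 85.3
grasp_force: 0.0
```

Run:
```python
from h import *
print(p2w("top",[(283.3,225.9)],174),p2w("scene",[(293.9,234.3)],174))
for n in("scene","top"): cv2.imwrite(f"pics/{n}1.png",camera(n)[:,:,::-1])
```

```text
[[562.21168018 162.54390561 174.        ]] [[556.11052184 166.79948564 174.        ]]
```

>>> servo_tool(
  increments=[
    [0,1,25,0],
    [0,1,50,0],
    [0,1,70,0],
    [0,1,82,0],
    [0,1,87,0],
    [0,1,87,0],
  ],
)

```text
time: 2.45
eef_pos: [447.2, -295.3, 66.5]
orientation: [0.0, 1.0, -0.0, 0.0]
ft_force: [0.8, 0.2, -0.1]
gripper_width: 85.7
grasp_force: 0.0
```

>>> servo_tool(
  increments=[
    [0,0,0,0],
    [0,0,0,0],
    [0,0,0,0],
    [0,0,0,0],
    [0,0,0,0],
    [0,0,0,0],
    [0,0,0,0],
    [0,0,0,0],
  ],
  fingers=1,
)

```text
time: 3.45
eef_pos: [447.7, -295.6, 67.3]
orientation: [0.001, 1.0, -0.0, 0.001]
ft_force: [0.4, 1.2, 6.5]
gripper_width: 57.8
grasp_force: 27.0
```

>>> servo_tool(
  increments=[
    [0,0,-25,0],
    [0,0,-55,0],
    [0,0,-80,0],
    [0,-30,-80,0],
    [0,-70,-80,0],
    [0,-115,-80,0],
    [2,-160,-80,0],
    [3,-205,-80,0],
    [5,-250,-80,0],
    [6,-290,-80,0],
    [6.5,-314,-80,0],
    [6.5,-314,-80,0],
  ],
)

```text
time: 4.95
eef_pos: [453.0, 20.2, 145.9]
orientation: [-0.0, 1.0, 0.001, -0.0]
ft_force: [-0.0, -0.2, -0.4]
gripper_width: 57.6
grasp_force: 27.4
```

>>> servo_tool(
  increments=[
    [0,0,0,0],
    [0,0,20,0],
    [0,0,40,0],
    [0,0,58,0],
    [0,0,69,0],
    [0,0,74,0],
    [0,0,76,0],
    [0,0,76,0],
    [0,0,76,0],
  ],
)

```text
time: 6.08
eef_pos: [454.0, 18.9, 70.8]
orientation: [0.0, 1.0, -0.0, 0.001]
ft_force: [-0.3, 0.1, -1.3]
gripper_width: 57.9
grasp_force: 27.4
```

>>> servo_tool(
  increments=[
    [0,0,0.7,0],
    [0,0,0.7,0],
  ],
)

```text
time: 6.32
eef_pos: [454.2, 19.0, 70.3]
orientation: [0.0, 1.0, -0.0, 0.001]
ft_force: [-1.1, 0.0, 4.7]
gripper_width: 57.9
grasp_force: 27.6
```

>>> servo_tool(
  increments=[
    [0,0,0,0],
    [0,0,0,0],
    [0,0,0,0],
    [0,0,0,0],
    [0,0,-15,0],
    [0,0,-40,0],
    [0,0,-80,0],
    [0,0,-100,0],
    [0,0,-100,0],
  ],
  fingers=0,
)

```text
time: 7.45
eef_pos: [455.6, 18.9, 172.6]
orientation: [0.0, 1.0, -0.0, 0.003]
ft_force: [-0.1, -1.2, -0.9]
gripper_width: 85.4
grasp_force: 0.0
```

Run:
```python
from h import *
for n in("scene","top"):
    im=camera(n);cv2.imwrite(f"pics/{n}2.png",im[:,:,::-1])
```

>>> servo_tool(
  increments=[
    [0,50,0,0],
    [0,110,0,0],
    [0,165,0,0],
    [0,220,0,0],
    [20,270,0,0],
    [50,310,0,0],
    [85,330,0,0],
    [101.5,335,0,0],
    [101.5,335,0,0],
    [101.5,335,0,0],
  ],
)

```text
time: 8.8
eef_pos: [553.7, -314.8, 168.6]
orientation: [-0.001, 1.0, 0.0, -0.001]
ft_force: [-0.3, 0.3, 0.5]
gripper_width: 85.2
grasp_force: 0.0
```

>>> servo_tool(
  increments=[
    [0,0,25,0],
    [0,0,50,0],
    [0,0,70,0],
    [0,0,82,0],
    [0,0,86,0],
    [0,0,86,0],
  ],
)

```text
time: 9.55
eef_pos: [555.2, -316.2, 83.9]
orientation: [0.0, 1.0, -0.0, 0.0]
ft_force: [0.0, -0.1, -0.5]
gripper_width: 85.3
grasp_force: 0.0
```

>>> servo_tool(
  increments=[
    [0,0,0,0],
    [0,0,0,0],
    [0,0,0,0],
    [0,0,0,0],
    [0,0,0,0],
    [0,0,0,0],
    [0,0,0,0],
    [0,0,0,0],
    [0,0,0,0],
    [0,0,0,0],
  ],
  fingers=1,
  grip_force=50,
)

```text
time: 10.8
eef_pos: [555.6, -316.8, 84.5]
orientation: [0.001, 1.0, -0.0, 0.001]
ft_force: [-1.2, -1.6, 4.6]
gripper_width: 31.6
grasp_force: 49.3
```

>>> servo_tool(
  increments=[
    [0,0,-25,0],
    [-5,0,-55,0],
    [-25,0,-85,0],
    [-50,-15,-105,0],
    [-72,-45,-110,0],
    [-82,-85,-110,0],
    [-85,-130,-110,0],
    [-85,-175,-110,0],
    [-85,-220,-110,0],
    [-80,-262,-110,0],
    [-65,-300,-110,0],
    [-40,-322,-110,0],
  ],
)

```text
time: 12.3
eef_pos: [512.5, 8.2, 191.0]
orientation: [-0.0, 1.0, 0.001, -0.003]
ft_force: [0.4, -0.7, -4.0]
gripper_width: 31.2
grasp_force: 50.6
```

>>> servo_tool(
  increments=[
    [25,-12,0,0],
    [42,-12,0,0],
    [48.7,-12,0,0],
    [48.7,-12,0,0],
    [48.7,-12,20,0],
    [48.7,-12,45,0],
    [48.7,-12,70,0],
    [48.7,-12,90,0],
    [48.7,-12,102,0],
    [48.7,-12,106,0],
    [48.7,-12,106.5,0],
    [48.7,-12,106.5,0],
  ],
)

```text
time: 13.8
eef_pos: [564.3, 17.8, 87.7]
orientation: [0.0, 1.0, -0.0, 0.001]
ft_force: [0.8, -0.6, -4.1]
gripper_width: 31.1
grasp_force: 50.6
```

>>> servo_tool(
  increments=[
    [0,0,1,0],
    [0,0,1,0],
  ],
)

```text
time: 14.05
eef_pos: [564.9, 17.7, 87.5]
orientation: [0.0, 1.0, -0.0, 0.001]
ft_force: [-1.6, -2.0, 4.1]
gripper_width: 31.1
grasp_force: 51.3
```

>>> servo_tool(
  increments=[
    [0,0,0,0],
    [0,0,0,0],
    [0,0,0,0],
    [0,0,0,0],
    [0,0,0,0],
    [0,0,-20,0],
    [0,0,-50,0],
    [0,0,-90,0],
    [0,0,-125,0],
    [0,0,-145,0],
    [0,0,-145,0],
    [0,0,-145,0],
  ],
  fingers=0,
)

```text
time: 15.55
eef_pos: [562.8, 17.9, 229.3]
orientation: [-0.0, 1.0, -0.0, -0.001]
ft_force: [0.2, 0.5, -0.6]
gripper_width: 85.4
grasp_force: 0.0
```

>>> servo_tool(
  increments=[
    [-1,-50,0,0],
    [-2,-105,0,0],
    [-3.3,-146.5,0,0],
    [-3.3,-146.5,0,0],
    [-3.3,-146.5,0,0],
    [-3.3,-146.5,30,0],
    [-3.3,-146.5,60,0],
    [-3.3,-146.5,80,0],
    [-3.3,-146.5,92,0],
    [-3.3,-146.5,94.5,0],
    [-3.3,-146.5,94.5,0],
  ],
)

```text
time: 16.92
eef_pos: [561.1, 164.4, 137.3]
orientation: [-0.0, 1.0, -0.0, 0.001]
ft_force: [0.3, 0.8, 0.9]
gripper_width: 85.3
grasp_force: 0.0
```

>>> servo_tool(
  increments=[
    [0,0,0,0],
    [0,0,0,0],
    [0,0,0,0],
    [0,0,0,0],
    [0,0,0,0],
    [0,0,0,0],
    [0,0,0,0],
    [0,0,0,0],
    [0,0,0,0],
  ],
  fingers=1,
)

```text
time: 18.05
eef_pos: [561.4, 164.8, 137.8]
orientation: [-0.0, 1.0, -0.0, 0.001]
ft_force: [0.5, -0.1, 5.3]
gripper_width: 48.6
grasp_force: 53.0
```

>>> servo_tool(
  increments=[
    [0,0,-20,0],
    [0,0,-45,0],
    [0,0,-60,0],
    [-12,-20,-60,0],
    [-33,-52,-60,0],
    [-55,-86,-60,0],
    [-77,-120,-60,0],
    [-95,-147,-60,0],
    [-103.7,-161,-60,0],
    [-103.7,-161,-60,0],
    [-103.7,-161,-60,0],
    [-103.7,-161,-60,0],
  ],
)

```text
time: 19.55
eef_pos: [457.4, 324.5, 196.5]
orientation: [0.0, 1.0, -0.001, 0.0]
ft_force: [-0.1, 0.6, -4.9]
gripper_width: 48.5
grasp_force: 53.1
```

>>> servo_tool(
  increments=[
    [0,0,15,0],
    [0,0,32,0],
    [0,0,46,0],
    [0,0,54,0],
    [0,0,57,0],
    [0,0,57,0],
    [0,0,57,0],
  ],
)

```text
time: 20.42
eef_pos: [457.0, 325.3, 140.8]
orientation: [0.0, 1.0, 0.0, 0.0]
ft_force: [-3.1, -3.2, 5.0]
gripper_width: 48.8
grasp_force: 54.1
```

>>> servo_tool(
  increments=[
    [0,0,0,0],
    [0,0,0,0],
    [0,0,0,0],
    [0,0,0,0],
    [0,0,0,0],
    [0,0,-20,0],
    [0,0,-50,0],
    [0,0,-80,0],
    [0,0,-95,0],
    [0,0,-95,0],
  ],
  fingers=0,
)

```text
time: 21.68
eef_pos: [457.5, 325.8, 235.7]
orientation: [-0.001, 1.0, -0.0, 0.001]
ft_force: [0.4, 0.4, 0.4]
gripper_width: 85.6
grasp_force: 0.0
```

Run:
```python
from h import *
s=get_state();print(s["eef_pos"])
im=camera("top");cv2.imwrite("pics/top3.png",im[:,:,::-1])
c,a,m=blob(im,(125,80,80),(150,255,255),(255,255,310,305));print(c,a,p2w("top",c,44) if a>100 else 0)
```

```text
[457.4725031  325.84772559 235.73910832]
[277.03814714 278.86920981] 367 [[458.35674039 188.08202091  44.        ]]
```

>>> servo_tool(
  increments=[
    [0.5,30,0,-0.18],
    [1,70,0,-0.36],
    [1,110,0,-0.54],
    [1.6,138,0,-0.72],
    [1.6,138,0,-0.9],
    [1.6,138,20,-1.08],
    [1.6,138,40,-1.26],
    [1.6,138,70,-1.44],
    [1.6,138,100,-1.62],
    [1.6,138,120,-1.8],
    [1.6,138,130,-1.89],
    [1.6,138,130,-1.89],
  ],
)

```text
time: 23.22
eef_pos: [456.2, 186.6, 101.9]
orientation: [-0.002, 0.586, 0.81, -0.002]
ft_force: [-0.1, -0.7, -0.3]
gripper_width: 85.5
grasp_force: 0.0
```

>>> servo_tool(
  increments=[
    [0,0,20,0],
    [0,0,40,0],
    [0,0,51,0],
    [0,0,55,0],
    [0,0,55,0],
  ],
)

```text
time: 23.85
eef_pos: [458.5, 187.4, 49.7]
orientation: [0.0, 0.586, 0.81, 0.0]
ft_force: [-0.5, -0.1, 0.5]
gripper_width: 85.6
grasp_force: 0.0
```

>>> servo_tool(
  increments=[
    [0,0,0,0],
    [0,0,0,0],
    [0,0,0,0],
    [0,0,0,0],
    [0,0,0,0],
    [0,0,0,0],
    [0,0,0,0],
    [0,0,0,0],
    [0,0,0,0],
    [0,0,0,0],
  ],
  fingers=1,
  grip_force=25,
)

```text
time: 25.1
eef_pos: [458.6, 187.5, 50.1]
orientation: [0.0, 0.586, 0.81, 0.0]
ft_force: [-1.6, -0.8, 6.8]
gripper_width: 28.2
grasp_force: 24.9
```

>>> servo_tool(
  increments=[
    [0,0,-25,0],
    [0,0,-55,0],
    [-10,30,-70,0],
    [-24,72,-70,0],
    [-34,103.5,-70,0],
    [-15,110,-70,0.1],
    [20,121,-70,0.2],
    [60,134,-70,0.31],
    [90,144,-70,0.31],
    [99.2,147.3,-70,0.31],
    [99.2,147.3,-70,0.31],
    [99.2,147.3,-70,0.31],
  ],
)

```text
time: 26.6
eef_pos: [567.0, 326.6, 119.2]
orientation: [0.0, 0.704, 0.71, -0.001]
ft_force: [-0.2, -0.5, -0.6]
gripper_width: 28.3
grasp_force: 25.1
```

>>> servo_tool(
  increments=[
    [0,0,20,0],
    [0,0,42,0],
    [0,0,58,0],
    [0,0,65,0],
    [0,0,67,0],
    [0,0,67,0],
  ],
)

```text
time: 27.35
eef_pos: [567.3, 327.7, 53.2]
orientation: [0.0, 0.704, 0.71, -0.0]
ft_force: [-1.8, -2.5, 3.7]
gripper_width: 28.4
grasp_force: 25.5
```

>>> servo_tool(
  increments=[
    [0,0,0,0],
    [0,0,0,0],
    [0,0,0,0],
    [0,0,0,0],
    [0,0,0,0],
    [0,0,-20,0],
    [0,0,-50,0],
    [0,0,-100,0],
    [0,0,-160,0],
    [0,0,-210,0],
    [0,0,-210,0],
  ],
  fingers=0,
)

```text
time: 28.72
eef_pos: [570.3, 329.5, 271.7]
orientation: [0.002, 0.704, 0.71, 0.007]
ft_force: [0.4, -0.0, 0.2]
gripper_width: 85.3
grasp_force: 0.0
```

>>> servo_tool(
  increments=[
    [-60,0,0,0],
    [-120,-20,0,0],
    [-180,-60,0,0],
    [-240,-100,0,0],
    [-300,-110,0,0],
    [-360,-110,0,0],
    [-420,-110,0,0],
    [-470,-110,0,0],
    [-500,-110,0,0],
    [-500,-110,0,0],
    [-500,-110,0,0],
  ],
)

```text
time: 30.1
eef_pos: [461.2, -172.5, 262.3]
orientation: [-0.001, 0.704, 0.71, 0.0]
ft_force: [0.2, 0.4, 0.0]
gripper_width: 85.4
grasp_force: 0.0
```

Run:
```python
from h import *
print(get_state()["eef_pos"])
t=np.linspace(0,6.28,40);im={}
sq=lambda c,w,h,z:[(c[0]+a*w,c[1]+b*h,z) for a,b in((-1,-1),(1,-1),(1,1),(-1,1))]
for n in("top","scene"):
    r=camera(n);cv2.imwrite(f"pics/{n}4.png",r[:,:,::-1])
    x0,y0,x1,y1=(190,200,385,312) if n=="top" else(205,200,405,360)
    f=4 if n=="top" else 3.5
    a=cv2.resize(r[y0:y1,x0:x1],None,fx=f,fy=f,interpolation=cv2.INTER_CUBIC)
    for c,rad,z in[((564.2,17.5),28,47),((454,18.8),29.5,86),((457.3,325.4),25,177)]:
        q=w2p(n,np.c_[c[0]+rad*np.cos(t),c[1]+rad*np.sin(t),0*t+z]);cv2.polylines(a,[np.int32((q-[x0,y0]+.5)*f)],1,(255,0,0))
    q=w2p(n,sq((567.5,327.7),15,43,47));cv2.polylines(a,[np.int32((q-[x0,y0]+.5)*f)],1,(255,0,0))
    cv2.imwrite(f"pics/fin_{n}.png",a[:,:,::-1])
```

```text
[ 461.23033965 -172.47412716  262.2843538 ]
```

View pics/fin_top.png

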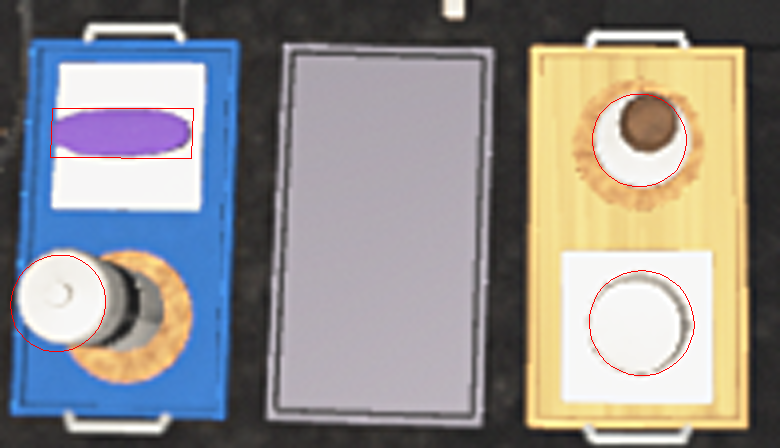

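View pics/fin_scene.png

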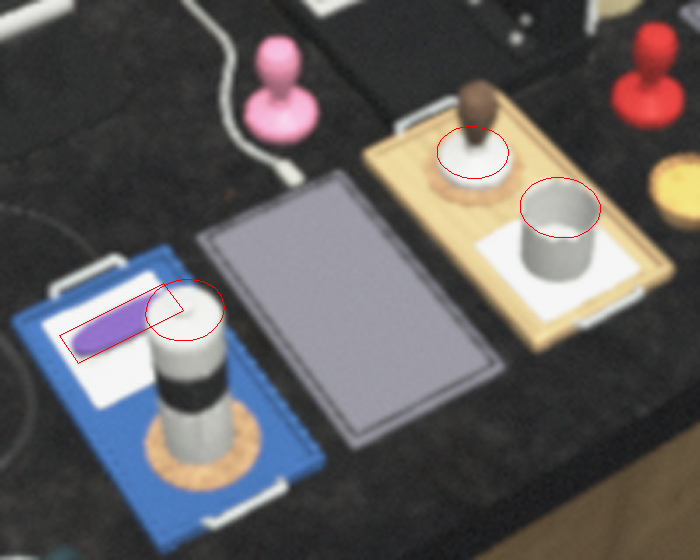

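The overlays fit: all four items sit on their mats within a few mm, and the tart and red and pink look-alikes have not moved.

```bash
python3 -c "
from cell import *
print(finish_job())"
```

```text
the job is handed in; nothing more can be done
None
```

Both kits are made up and the job is handed in at about 30 s: in the last pictures the tamper, dosing cup, mill and brush each stand on their mats within a few millimetres of centre, and the tart is where it was; I didn't look at the teal cup again, but no move came near it, and the hand-in gave no verdict.

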